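# Turn the drum mixer's filler neck to the top

## Robot

A 7-joint arm with a two-finger parallel gripper is mounted at the origin on the work surface. World frame = base frame: x ahead of the robot, y to its left, z up, the work surface at z = 0. Lengths are in m, angles in rad, forces in N, time in s.
With the tool pointing down it reaches from about 0.4 to 0.85 m from the base axis. Payload 4.5 kg.
Tool frame: the origin (TCP) lies between the finger pads; the fingertips stand 14 mm ahead of it and the grasp point (between the pads) lies 5 mm behind it (bot.nose_length is the distance from the TCP to the fingertips, in m); z points along the fingers, y is the direction in which the jaws open and shut (so a half turn about z gives the same grasp; the last joint's range is limited). The gripper opens to 88 mm and grips with 3 to 60 N. Pads are 18 mm wide; open, the fingers measure 123 mm over their backs; the gripper's body (75 mm by 187 mm) begins 45 mm behind the grasp point.
Start: joints at [-1.298, 0.689, -0.195, 1.565, 0.157, 0.902, -0.215], TCP at [0.148, 0.607, 0.253] pointing down, gripper open.
Joint ranges: [-3.01, 3.01], [-0.46, 2.08], [-1.47, 1.51], [0.13, 2.56], [-1, 4.14], [0.04, 2.09], [-2.66, 2.66]. Speed limits (rad/s): [2.57, 2.57, 3.14, 3.14, 3.14, 3.14, 3.14].

## Interface

Orientations are given as a rotation vector (axis times angle).
In Python, from workcell import status, optics, ticket, bot gives the robot as it stands.
- The arm moves only by the tool send_rows, never from a script. Its argument "motion" is a list of rows, each a list of 2 entries, a list of its own where there are three numbers: the shift along the tool's x, y, z in m, then the turn about the tool's z in degrees. In form: [[[x, y, z], spin], ...]. A call has 1 to 5 rows; each row shifts and turns the commanded pose from where the row before left it, along the tool's axes as they then stand; what a row does not reach is not made up. A row lasts 1/12 s, in which the tool goes at most 41.7 mm and 7.16 degrees, less where a joint would pass 70% of its speed; a pose out of reach is approached as far as the arm can. A call with a gripper value outside its range is refused whole. "hand" is the finger opening in m, from 0 to 0.0881, set as the call begins (left out, the last holds). The fingers move at their own pace and stop on an object; "grip_force" is the grip in N (left out, the last holds). Time passes only in rows, so rows that do not move let the fingers close. It gives the time, the measured TCP pose, the force and the opening at its end, in the units of the state.
- status.observe(): the state, without advancing time (a new reading comes with each control period).
- optics.grab_frame(name): name is "scene" or "top" or "wrist"; returns a dict with "image" (384x512x3 uint8, blue, green, red), "vertical_fov" (degrees; the focal length in pixels is half the picture's height over the tangent of half this angle, whatever the lens; pixels are square), "cx", "cy" (the principal point, pixels), "pose" (4x4, takes a point from camera to world coordinates); the wrist camera has in their place "mount" (4x4, takes a point from camera to tool coordinates, whose origin is the TCP and whose axes are the flange's). Camera axes: x right, y up, looking along -z (the intrinsics and any distortion apply to the point x, -y, -z); pixel columns grow to the right and rows downward; lengths in m; the calibration is good to about 2 mm. A picture is of the moment at which its call begins: read the wrist's pose just before it. There is no depth.
- ticket.close_job(): hands the job in, once; it reports no verdict.
The state is a dict: "clock": time; "joints": joint angles; "qd": joint speeds; "effort": joint torques, N m; "position": TCP position; "eef_rot": TCP orientation; "wrist_force": force on the tool from outside, world axes, zero at the start; "moment": the same for the moment, N m; "opening": finger opening in m.
Only numpy, scipy, OpenCV 4.12 (cv2) and the standard library are available. Lean on these libraries where they do the work, as an engineer would, in place of code of your own. Each camera call takes 0.05 s, during which the arm holds its last target.

## Task

Get the bench drum mixer ready for filling: push its spokes round with the fingertips until the capped filler neck points straight up, and leave it at rest there. Push gently on the spokes and never on the neck, grip nothing, and do not shift the mixer or anything else on the bench.

Things in the scene. Friction and masses are not known exactly. Their poses are not given: they have to be found in the camera images.
- stand: Bench drum mixer: white base plate 200 (its x) x 160 (its y) mm, top 22 mm above the table, standing loose on rubber feet, about 4 kg (it can be shoved or tipped). A white column (60 mm wide, from x = -75 to -25 mm, top 216 mm high) carries the axle. Origin: centre of the underside; x runs along the axle from column to drum (roughly away from the robot), z up.
- hub (a point): Centre of the turning wheel, on the axle, 185 mm above the table, at x = 15 mm, y = 0 of the stand. The wheel is upright and its plane is the stand's y-z plane through this point: a grey drum 100 mm across and 56 mm deep, with six radial arms 60 degrees apart: five round steel spokes 10 mm thick with an 18 mm black ball at the end, reaching 140 mm from the axle, and in the sixth place the filler neck. No rim outside the spokes, so fingertips can pass between them from above.
- neck: The filler neck on the drum, white plastic, shorter and thicker than the spokes: 24 mm thick tube, screw cap 32 mm across at 75 to 99 mm from the axle. Origin: at the hub centre, on the axle; its z axis points outward along the neck, its x axis along the axle.
- cap_top (a point): Centre of the top of the neck's cap, 99 mm out from the axle.
- drum (a joint): Turn of the wheel about the stand's x axis, rad: 0 (or any whole number of turns) = neck straight up; it grows as the top of the wheel moves to the stand's -y side, so the neck points to y = -sin, z = cos of the value, and the spokes stand at the value + 60, 120, 180, 240, 300 degrees. Turns freely both ways; stiff bearing (about 0.25 N m, some 2.5 N at 100 mm), so it stays where it is left.
- beaker: Bystander: empty glass beaker, 70 mm across, 90 mm tall. Origin: centre of its underside.
- reagent: Bystander: amber reagent bottle, 60 mm across, 130 mm tall. Origin: centre of its underside.
- jar: Bystander: small white plastic jar, 54 mm across, 60 mm tall. Origin: centre of its underside.
- tip_box: Bystander: pipette-tip box with clear lid, 87 x 122 mm, 75 mm tall. Origin: centre of its underside.
- tube_rack: Bystander: white rack of capped tubes, 70 x 160 mm, 76 mm tall. Origin: centre of its underside.
- pen: Bystander: lying marker pen, 140 mm long, 15 mm thick. Origin: centre of its underside.

How it is judged:
By the outcome, as a careful person would: the job done as asked, in the order asked, and still so for the second after the job is handed in, with the robot touching nothing.
It also fails if it takes over 58 s, if anything falls off the work surface, if the arm or the gripper's body presses on something with over 40 N, if the wrist force passes 120 N, or if a joint passes its speed limit or range.

## Working session

There is one attempt and no reset: what is moved stays moved. The work goes in short steps, Python scripts to look and compute and a tool call to move; the robot and the scene stay as the last step left them, time stands still between calls to the robot, and variables do not carry over. Pictures are saved under pics/ and viewed, and the job is handed in when it is done.

Besides the shell and the picture viewer there is one more tool, called after "Call:" by a JSON object that holds its "fn" and its "kwargs", one argument or row to a line. send_rows: Moves the arm, as the interface text tells. Its arguments: {"type":"object","properties":{"motion":{"type":"array","items":{"type":"array"}},"hand":{"type":"number"},"grip_force":{"type":"number"}},"required":["motion"]}

```bash
mkdir -p pics; ls; python3 - <<'E'
from workcell import status, optics, ticket, bot
import cv2
s=status.observe(); print(s); print(bot.nose_length)
for n in ["scene","top","wrist"]:
    f=optics.grab_frame(n); cv2.imwrite(f"pics/{n}0.png",f["image"]); print(n,{k:v for k,v in f.items() if k!="image"})
E
```

```text
pics
{'clock': 0.0, 'joints': array([-1.29821202,  0.68999014, -0.19452662,  1.56630336,  0.15726266,
        0.90250087, -0.21510171]), 'qd': array([-5.74648234e-04, -3.11656847e-04,  8.44462760e-04, -2.90620571e-04,
        8.57514165e-04,  3.65732935e-06, -2.33624139e-04]), 'effort': array([-7.86885321e-04, -5.27564728e+01, -1.26742154e+00, -1.53435159e+01,
       -5.27037028e-02,  6.24405118e-03,  1.65513147e-04]), 'position': array([0.14771665, 0.60668483, 0.25191732]), 'eef_rot': array([-3.74075917e-01, -3.11911638e+00,  2.84265849e-03]), 'wrist_force': array([-1.12431898,  0.54254741,  0.21118401]), 'moment': array([0.0094394 , 0.03136912, 0.02299562]), 'opening': 0.08818696681370983}
0.014
scene {'vertical_fov': 47.85214593200504, 'cx': 255.23218851416397, 'cy': 190.0554343935426, 'pose': array([[ 0.1808786 , -0.66792854,  0.72191024,  1.51404175],
       [ 0.98349421,  0.11933328, -0.13600992, -0.09767091],
       [ 0.00469699,  0.73459583,  0.67848869,  1.05458233],
       [ 0.        ,  0.        ,  0.        ,  1.        ]])}
top {'vertical_fov': 54.95526936417293, 'cx': 253.0837269500952, 'cy': 193.02740584591913, 'pose': array([[-5.92223470e-05,  9.77719423e-01, -2.09916000e-01,
         4.03205945e-01],
       [-9.99985632e-01,  1.06728208e-03,  5.25316751e-03,
         7.89877314e-02],
       [ 5.36016349e-03,  2.09913295e-01,  9.77705312e-01,
         1.06235738e+00],
       [ 0.00000000e+00,  0.00000000e+00,  0.00000000e+00,
         1.00000000e+00]])}
wrist {'vertical_fov': 70.78226172653447, 'cx': 254.28383247444125, 'cy': 188.37080591879405, 'mount': array([[-1.19636450e-04,  9.66573982e-01,  2.56387838e-01,
         6.50821622e-02],
       [ 9.99999518e-01,  3.65448749e-04, -9.11107415e-04,
         1.34825701e-04],
       [-9.74349336e-04,  2.56387606e-01, -9.66573560e-01,
        -1.32421918e-01],
       [ 0.00000000e+00,  0.00000000e+00,  0.00000000e+00,
         1.00000000e+00]])}
```

View pics/scene0.png

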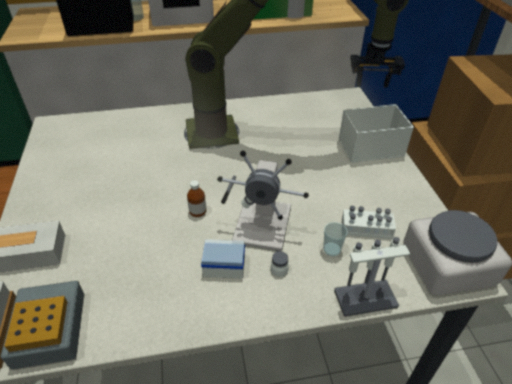

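View pics/top0.png

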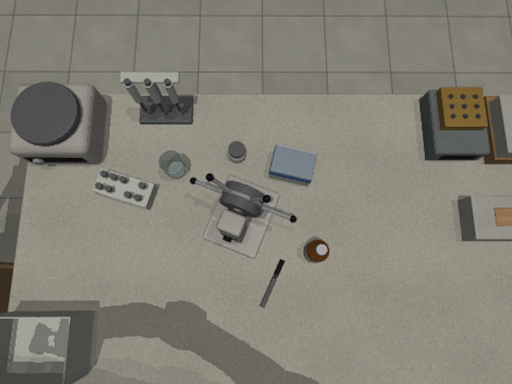

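View pics/wrist0.png

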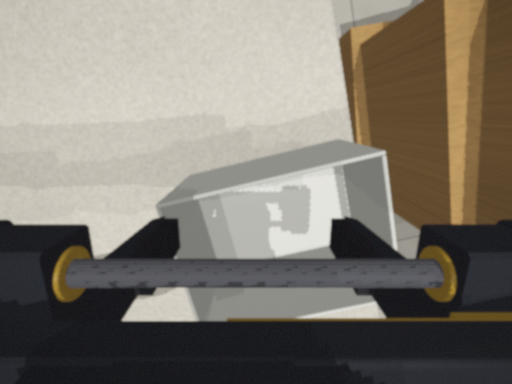

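```bash
python3 - <<'E'
import cv2
a=cv2.imread('pics/scene0.png')[140:280,180:330]; cv2.imwrite('pics/scz.png',cv2.resize(a,None,fx=5,fy=4.2,interpolation=cv2.INTER_CUBIC)[:600,:800])
a=cv2.imread('pics/scene0.png')[140:260,200:320]; cv2.imwrite('pics/scz.png',cv2.resize(a,None,fx=5,fy=5,interpolation=cv2.INTER_CUBIC))
a=cv2.imread('pics/top0.png')[160:280,180:310]; cv2.imwrite('pics/topz.png',cv2.resize(a,None,fx=5,fy=5,interpolation=cv2.INTER_CUBIC))
E
```

```text
(no output)
```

View pics/scz.png

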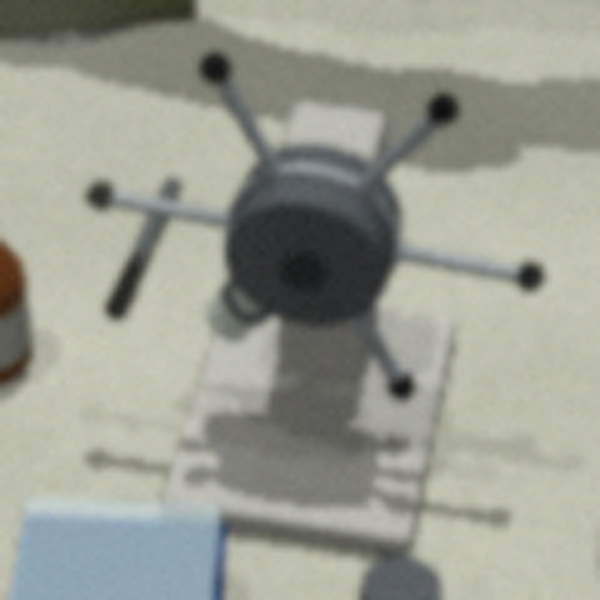

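View pics/topz.png

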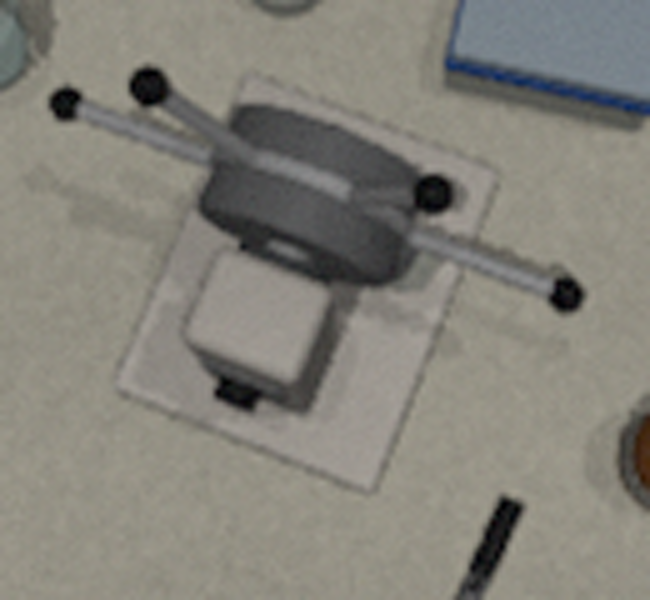

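```bash
cat > h.py <<'E'
import numpy as np, cv2
def ray(f,u,v):
    F=192/np.tan(np.radians(f["vertical_fov"])/2)
    d=np.array([(u-f["cx"])/F,-(v-f["cy"])/F,-1.0])
    P=f["pose"]; d=P[:3,:3]@d; return P[:3,3],d/np.linalg.norm(d)
def plane(f,u,v,z):
    o,d=ray(f,u,v); return o+d*(z-o[2])/d[2]
def tri(rs):
    A=sum(np.eye(3)-np.outer(d,d) for o,d in rs); b=sum((np.eye(3)-np.outer(d,d))@o for o,d in rs)
    p=np.linalg.solve(A,b); return p,[np.linalg.norm((np.eye(3)-np.outer(d,d))@(p-o)) for o,d in rs]
E
cat > meas.py <<'E'
from workcell import optics
from h import *
np.set_printoptions(precision=4,suppress=True)
sc=optics.grab_frame("scene"); tp=optics.grab_frame("top")
B={'R':((305.8,195),(193.2,180.4)),'UR':((288.6,161.6),(209.6,177.2)),'UL':((243,153.6),(266.6,198.8)),'L':((220,179),(293.2,218.8))}
for k,(a,b) in B.items():
    p,r=tri([ray(sc,*a),ray(tp,*b)]); B[k]=p; print(k,p,r)
c=[plane(tp,180+x/5,160+y/5,.022) for x,y in [(247,75),(497,178),(375,490),(118,388)]]
print(np.array(c)); cc=np.mean(c,0)
ax=(c[0]+c[1]-c[2]-c[3]); yaw=np.arctan2(ax[1],ax[0]); print('yaw plate',np.degrees(yaw),'centre',cc, [np.linalg.norm(c[i]-c[(i+1)%4]) for i in range(4)])
c=[plane(sc,200+x/5,140+y/5,.022) for x,y in [(163,510),(412,540),(455,318)]]
print('scene plate corners',np.array(c))
m=(B['R']+B['L'])/2; d=B['R']-B['L']; print('hub mid RL',m, 'yaw',np.degrees(np.arctan2(-d[0],d[1])),np.linalg.norm(d))
R=lambda y:np.array([[np.cos(y),-np.sin(y)],[np.sin(y),np.cos(y)]])
hub=cc[:2]+R(yaw)@np.array([.015,0]); print('hub plate',hub)
for k,p in B.items():
    q=R(yaw).T@(p[:2]-hub); print(k,q,p[2]-.185,'angle from up toward -y',np.degrees(np.arctan2(-q[1],p[2]-.185)),np.hypot(q[1],p[2]-.185))
for n,g,z,(u,v) in [('rea',tp,.13,(321,250)),('tipbox c',tp,.075,(292,164)),('pen',tp,.01,(281,262)),('pen2',tp,.01,(263,305)),('jar',tp,.06,(237,150)),('beaker',tp,.0,(177,170))]:
    print(n,plane(g,u,v,z))
E
python3 meas.py
```

```text
R [0.6255 0.2223 0.1748] [np.float64(9.071914194739929e-05), np.float64(9.071914194740166e-05)]
UR [0.6034 0.1684 0.2918] [np.float64(3.562959891116449e-05), np.float64(3.562959891113061e-05)]
UL [0.5547 0.0468 0.2993] [np.float64(0.0003853860632361636), np.float64(0.0003853860632361621)]
L [ 0.5277 -0.0208  0.1908] [np.float64(0.0003513896459028705), np.float64(0.00035138964590287813)]
[[ 0.6802  0.1424  0.022 ]
 [ 0.6191 -0.0024  0.022 ]
 [ 0.442   0.0681  0.022 ]
 [ 0.4984  0.2123  0.022 ]]
yaw plate -21.37352516364178 centre [0.5599 0.1051 0.022 ] [np.float64(0.15709843487828526), np.float64(0.1905718907364023), np.float64(0.15488676885642347), np.float64(0.19475529062111518)]
scene plate corners [[ 0.6373 -0.0031  0.022 ]
 [ 0.6881  0.144   0.022 ]
 [ 0.5036  0.2169  0.022 ]]
hub mid RL [0.5766 0.1008 0.1828] yaw -21.912209623103085 0.2625877983213307
hub plate [0.5739 0.0996]
R [0.0034 0.1331] -0.01018212307838437 angle from up toward -y -94.3751312816608 0.13347257022754988
UR [0.0024 0.0748] 0.10677606179744714 angle from up toward -y -35.02344267385083 0.13038686853418135
UL [ 0.0014 -0.0562] 0.11427399946731698 angle from up toward -y 26.194188562767618 0.12735272346029614
L [ 0.0009 -0.129 ] 0.005837612482637672 angle from up toward -y 87.40904234644023 0.12913548719498255
rea [ 0.4577 -0.096   0.13  ]
tipbox c [ 0.698  -0.0347  0.075 ]
pen [ 0.4314 -0.0049  0.01  ]
pen2 [0.3157 0.0462 0.01  ]
jar [0.7437 0.1194 0.06  ]
beaker [0.7012 0.3    0.    ]
```

The ball positions triangulate to within 0.4 mm. The spokes stand at about 26 + 60k degrees and the neck at about +146 degrees, pointing down toward the -y side. I'll turn the wheel -146 degrees by pushing the upper spokes toward +y in two strokes, with the gripper closed and its jaw axis along the axle.

Call:
{"fn": "send_rows", "kwargs": {
  "motion": [
    [[0, 0, -0.03], 7],
    [[0, 0, -0.03], 7],
    [[0, 0, -0.03], 7],
    [[0, 0, -0.03], 7],
    [[0, 0, -0.03], 7]
  ],
  "hand": 0
}}

```text
clock: 0.67
position: [0.1476, 0.6069, 0.4042]
eef_rot: [-1.303, -2.858, 0.0]
wrist_force: [-0.1, -0.2, -0.5]
opening: 0.0567
```

Call:
{"fn": "send_rows", "kwargs": {
  "motion": [
    [[0, 0, 0], 7],
    [[0, 0, 0], 7],
    [[0, 0, 0], 7],
    [[0, 0, 0], 7],
    [[0, 0, 0], 7]
  ]
}}

```text
clock: 1.08
position: [0.1477, 0.6071, 0.4026]
eef_rot: [2.102, 2.334, -0.001]
wrist_force: [0.4, -0.8, -0.1]
opening: 0.0236
```

Call:
{"fn": "send_rows", "kwargs": {
  "motion": [
    [[0, 0, 0], 7],
    [[0, 0, 0], 7],
    [[0, 0, 0], 7],
    [[0, 0, 0], 7]
  ]
}}

```text
clock: 1.42
position: [0.1477, 0.6071, 0.4026]
eef_rot: [2.605, 1.756, -0.001]
wrist_force: [-0.3, 0.7, 0.1]
opening: 0.0004
```

```bash
cat > st.py <<'E'
from workcell import status
import numpy as np
from scipy.spatial.transform import Rotation as Ro
np.set_printoptions(precision=4,suppress=True)
s=status.observe(); M=Ro.from_rotvec(s['eef_rot']).as_matrix()
y=np.radians(-21.8); hub=np.array([.576,.1005,.184])
S=np.array([[np.cos(y),-np.sin(y),0],[np.sin(y),np.cos(y),0],[0,0,1]])
tip=s['position']+.014*M[:,2]
print('t',s['clock'],'tcp',s['position'],'tip in hub frame mm',1e3*S.T@(tip-hub),'tool in stand\n',S.T@M)
print('F stand',S.T@s['wrist_force'],'open',s['opening'],'q',s['joints'])
E
python3 st.py
```

```text
t 1.4167 tcp [0.1477 0.6071 0.4026] tip in hub frame mm [-585.8624  311.3317  204.5617] tool in stand
 [[ 0.0038  1.     -0.0001]
 [ 1.     -0.0038 -0.0004]
 [-0.0004 -0.0001 -1.    ]]
F stand [-0.503   0.5178  0.0725] open 0.0004209060313329886 q [-1.5516  0.5674  0.2739  1.3528 -0.1544  1.2425 -1.6531]
```

Call:
{"fn": "send_rows", "kwargs": {
  "motion": [
    [[-0.02, 0.029, 0], 0],
    [[-0.02, 0.029, 0], 0],
    [[-0.02, 0.029, 0], 0],
    [[-0.02, 0.029, 0], 0],
    [[-0.02, 0.029, 0], 0]
  ]
}}

```text
clock: 1.83
position: [0.2461, 0.4592, 0.4026]
eef_rot: [2.599, 1.765, -0.0]
wrist_force: [0.4, 0.4, -0.5]
opening: 0.0003
```

Call:
{"fn": "send_rows", "kwargs": {
  "motion": [
    [[-0.02, 0.029, 0], 0],
    [[-0.02, 0.029, 0], 0],
    [[-0.02, 0.029, 0], 0],
    [[-0.02, 0.029, 0], 0],
    [[-0.02, 0.029, 0], 0]
  ]
}}

```text
clock: 2.25
position: [0.3439, 0.3127, 0.4028]
eef_rot: [-2.599, -1.764, -0.0]
wrist_force: [0.2, 0.8, -1.2]
opening: 0.0005
```

Call:
{"fn": "send_rows", "kwargs": {
  "motion": [
    [[-0.02, 0.029, 0], 0],
    [[-0.02, 0.029, 0], 0],
    [[-0.02, 0.029, 0], 0],
    [[-0.02, 0.029, 0], 0],
    [[-0.02, 0.029, 0], 0]
  ]
}}

```text
clock: 2.67
position: [0.4417, 0.1663, 0.4028]
eef_rot: [-2.599, -1.764, -0.0]
wrist_force: [-0.4, 0.7, -0.8]
opening: 0.0002
```

Call:
{"fn": "send_rows", "kwargs": {
  "motion": [
    [[-0.02, 0.029, 0], 0],
    [[-0.02, 0.029, 0], 0],
    [[-0.02, 0.029, 0], 0],
    [[-0.02, 0.029, 0], 0],
    [[-0.005, 0.005, 0], 0]
  ]
}}

```text
clock: 3.08
position: [0.5246, 0.0378, 0.4029]
eef_rot: [2.603, 1.751, -0.0]
wrist_force: [0.6, -1.1, 1.1]
opening: 0.0006
```

```bash
python3 st.py; python3 - <<'E'
from workcell import optics
import cv2
for n in ["scene","wrist"]:
    cv2.imwrite(f"pics/{n}1.png",optics.grab_frame(n)["image"])
E
```

```text
t 3.0833 tcp [0.5246 0.0378 0.4029] tip in hub frame mm [-24.431  -77.3398 204.8967] tool in stand
 [[ 0.0061  1.      0.0037]
 [ 1.     -0.0061 -0.0027]
 [-0.0027  0.0038 -1.    ]]
F stand [ 0.9268 -0.8108  1.0922] open 0.0006483176861320491 q [-0.4284  0.4129  0.4143  1.6536 -0.1768  1.1105 -0.3532]
```

View pics/scene1.png

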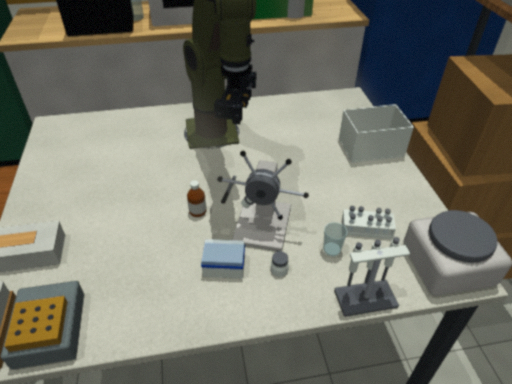

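View pics/wrist1.png

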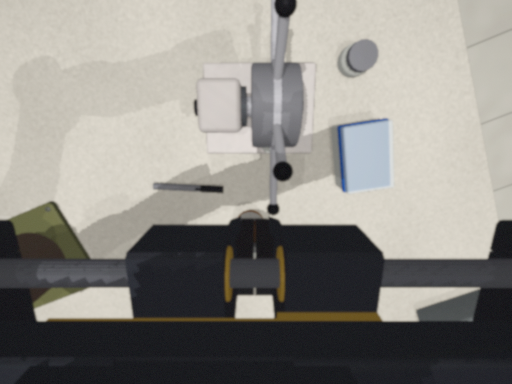

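Call:
{"fn": "send_rows", "kwargs": {
  "motion": [
    [[-0.009, 0.012, 0], 0],
    [[-0.009, 0.012, 0], 0],
    [[0, 0, 0.02], 0],
    [[0, 0, 0.03], 0],
    [[0, 0, 0.03], 0]
  ]
}}

```text
clock: 3.6
position: [0.5378, 0.021, 0.3224]
eef_rot: [-2.596, -1.768, -0.004]
wrist_force: [0.2, 0.4, 0.7]
opening: -0.0001
```

Call:
{"fn": "send_rows", "kwargs": {
  "motion": [
    [[0, 0, 0.02], 0],
    [[0, 0, 0.01], 0],
    [[0, 0, 0], 0]
  ]
}}

```text
clock: 3.85
position: [0.5355, 0.0213, 0.2903]
eef_rot: [-2.593, -1.766, 0.007]
wrist_force: [0.0, -0.0, 0.2]
opening: 0.0003
```

```bash
python3 st.py; python3 - <<'E'
from workcell import optics
import cv2
im=optics.grab_frame("scene")["image"]
cv2.imwrite("pics/scz2.png",cv2.resize(im[100:260,180:330],None,fx=3.7,fy=3.7,interpolation=cv2.INTER_CUBIC))
cv2.imwrite("pics/w2.png",optics.grab_frame("wrist")["image"])
E
```

```text
t 3.85 tcp [0.5355 0.0213 0.2903] tip in hub frame mm [ -8.2798 -88.6241  92.3154] tool in stand
 [[-0.0055  1.     -0.0062]
 [ 1.      0.0055 -0.0012]
 [-0.0011 -0.0062 -1.    ]]
F stand [ 0.0153 -0.0339  0.2213] open 0.0002931839573249717 q [-0.3449  0.5474  0.3582  1.7998 -0.2484  0.8448 -0.2425]
```

View pics/scz2.png

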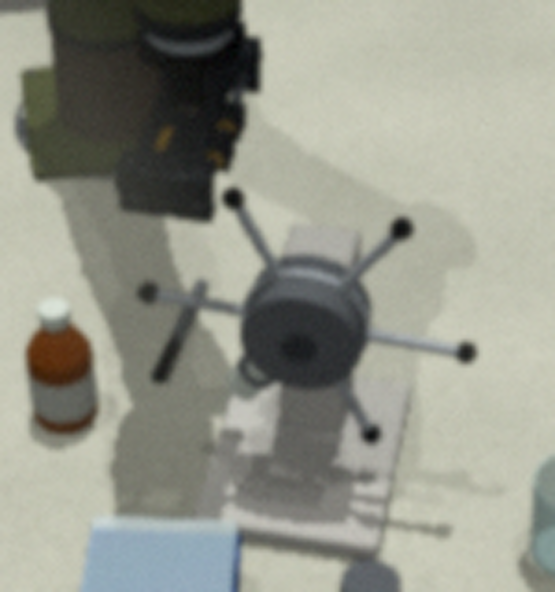

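View pics/w2.png

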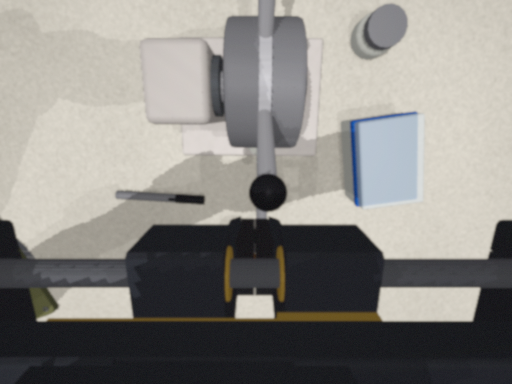

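Call:
{"fn": "send_rows", "kwargs": {
  "motion": [
    [[0, 0.008, 0], 0],
    [[0.006, 0, 0], 0],
    [[0.006, 0, 0], 0],
    [[0.006, 0, 0], 0],
    [[0.006, 0, 0], 0]
  ]
}}

```text
clock: 4.37
position: [0.5543, 0.0374, 0.2933]
eef_rot: [2.599, 1.763, -0.001]
wrist_force: [-1.8, -2.9, 3.6]
opening: 0.0004
```

Call:
{"fn": "send_rows", "kwargs": {
  "motion": [
    [[0.006, 0, 0], 0],
    [[0.006, 0, 0], 0],
    [[0.006, 0, 0], 0],
    [[0.006, 0, 0], 0],
    [[0.006, 0, 0], 0]
  ]
}}

```text
clock: 4.78
position: [0.5655, 0.0666, 0.2926]
eef_rot: [-2.599, -1.764, -0.0]
wrist_force: [-1.0, -1.8, 2.7]
opening: 0.0007
```

```bash
python3 st.py; cat > pic.py <<'E'
from workcell import optics
import cv2,sys
n=sys.argv[1]
im=optics.grab_frame("scene")["image"]
a=cv2.resize(im[110:240,190:330],None,fx=2.8,fy=2.8,interpolation=cv2.INTER_CUBIC)
b=optics.grab_frame("wrist")["image"]; b=cv2.resize(b,(400,300))
import numpy as np
h=max(a.shape[0],300); o=np.zeros((h,a.shape[1]+400,3),np.uint8); o[:a.shape[0],:a.shape[1]]=a; o[:300,a.shape[1]:]=b
cv2.imwrite(f"pics/p{n}.png",o)
E
python3 pic.py 3
```

```text
t 4.7833 tcp [0.5655 0.0666 0.2926] tip in hub frame mm [  2.8494 -35.4091  94.643 ] tool in stand
 [[-0.0023  1.     -0.0001]
 [ 1.      0.0023  0.0002]
 [ 0.0002 -0.0001 -1.    ]]
F stand [-0.2492 -2.0395  2.6638] open 0.0006619752377779652 q [-0.4127  0.5892  0.364   1.7054 -0.2569  0.8942 -0.321 ]
```

View pics/p3.png

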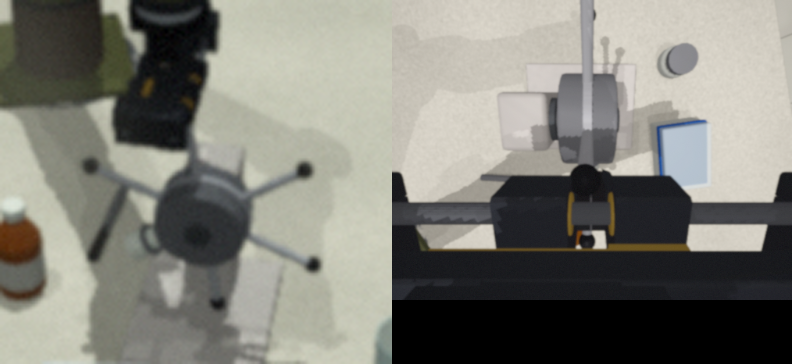

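Call:
{"fn": "send_rows", "kwargs": {
  "motion": [
    [[0.006, 0, 0], 0],
    [[0.006, 0, 0], 0],
    [[0.006, 0, 0], 0],
    [[0.006, 0, 0], 0],
    [[0.006, 0, 0], 0]
  ]
}}

```text
clock: 5.3
position: [0.5766, 0.0943, 0.2927]
eef_rot: [-2.599, -1.764, -0.0]
wrist_force: [-0.6, -2.3, 1.9]
opening: 0.0002
```

Call:
{"fn": "send_rows", "kwargs": {
  "motion": [
    [[0.006, 0, 0], 0],
    [[0.006, 0, 0], 0],
    [[0.006, 0, 0], 0],
    [[0.006, 0, 0], 0],
    [[0.006, 0, 0], 0]
  ]
}}

```text
clock: 5.72
position: [0.5872, 0.1218, 0.2923]
eef_rot: [-2.599, -1.764, 0.002]
wrist_force: [-1.5, -3.7, -1.5]
opening: 0.0007
```

Call:
{"fn": "send_rows", "kwargs": {
  "motion": [
    [[0.006, 0, 0], 0],
    [[0.006, 0, 0], 0],
    [[0.006, 0, 0], 0],
    [[0.003, 0, 0], 0],
    [[0, 0, 0], 0]
  ]
}}

```text
clock: 6.13
position: [0.5957, 0.1425, 0.2928]
eef_rot: [-2.598, -1.766, -0.002]
wrist_force: [0.3, -1.0, 0.0]
opening: 0.0006
```

```bash
python3 st.py; python3 pic.py 4
```

```text
t 6.1333 tcp [0.5957 0.1425 0.2928] tip in hub frame mm [ 2.6966 46.3704 94.8237] tool in stand
 [[-0.0035  1.      0.0004]
 [ 1.      0.0035  0.0015]
 [ 0.0015  0.0004 -1.    ]]
F stand [ 0.6802 -0.7615  0.0285] open 0.0005666377869653723 q [-0.513   0.651   0.3685  1.5751 -0.27    0.9649 -0.4359]
```

View pics/p4.png

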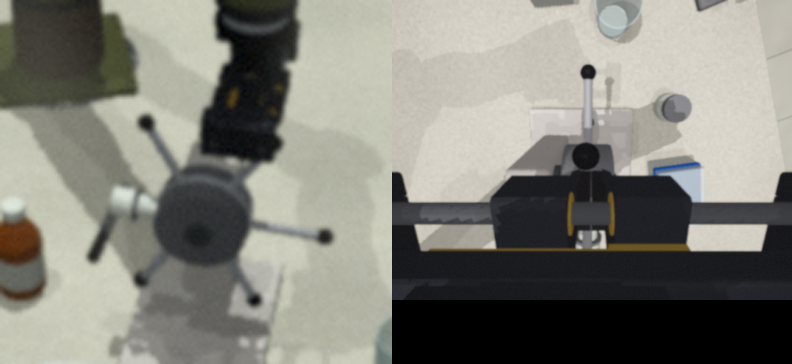

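Call:
{"fn": "send_rows", "kwargs": {
  "motion": [
    [[0.006, 0, 0.004], 0],
    [[0.006, 0, 0.004], 0],
    [[0.005, 0, 0.005], 0],
    [[0.005, 0, 0.005], 0],
    [[0.005, 0, 0.006], 0]
  ]
}}

```text
clock: 6.65
position: [0.606, 0.1674, 0.2686]
eef_rot: [-2.599, -1.765, -0.003]
wrist_force: [-0.5, 0.4, 3.4]
opening: 0.0
```

Call:
{"fn": "send_rows", "kwargs": {
  "motion": [
    [[0.005, 0, 0.006], 0],
    [[0.005, 0, 0.006], 0],
    [[0.004, 0, 0.006], 0],
    [[0, 0, 0], 0]
  ]
}}

```text
clock: 6.98
position: [0.61, 0.1801, 0.2489]
eef_rot: [-2.598, -1.765, 0.003]
wrist_force: [0.1, -0.2, 1.0]
opening: 0.0005
```

```bash
python3 st.py; python3 pic.py 5
```

```text
t 6.9833 tcp [0.61   0.1801 0.2489] tip in hub frame mm [ 1.9563 86.4821 50.8865] tool in stand
 [[-0.0031  1.     -0.0017]
 [ 1.      0.0031 -0.001 ]
 [-0.001  -0.0017 -1.    ]]
F stand [ 0.131  -0.1597  1.0046] open 0.0005423033874376948 q [-0.5463  0.7328  0.3521  1.5493 -0.2958  0.9144 -0.4727]
```

View pics/p5.png

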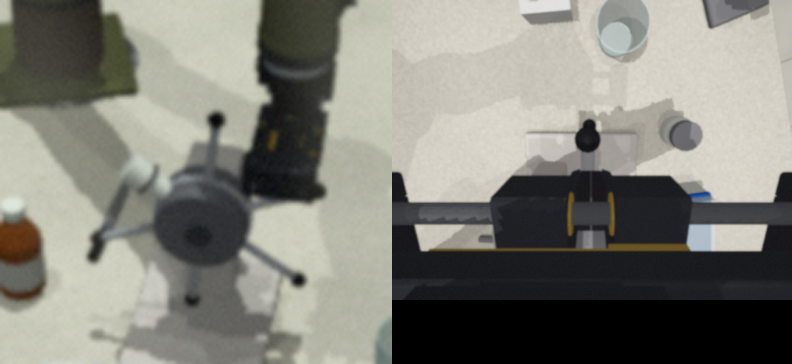

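Call:
{"fn": "send_rows", "kwargs": {
  "motion": [
    [[0, 0, -0.02], 0],
    [[0, 0, -0.03], 0],
    [[0, 0, -0.03], 0],
    [[0, 0, -0.03], 0],
    [[0, 0, -0.02], 0]
  ]
}}

```text
clock: 7.5
position: [0.6106, 0.1788, 0.3836]
eef_rot: [2.6, 1.763, 0.004]
wrist_force: [-0.1, 0.6, 0.6]
opening: 0.0006
```

Call:
{"fn": "send_rows", "kwargs": {
  "motion": [
    [[-0.02, 0, 0], 0],
    [[-0.03, 0, 0], 0],
    [[-0.03, 0, 0], 0],
    [[-0.03, 0, 0], 0],
    [[-0.008, 0, 0], 0]
  ]
}}

```text
clock: 7.92
position: [0.5645, 0.0634, 0.3812]
eef_rot: [2.605, 1.754, -0.005]
wrist_force: [0.4, -0.1, -0.1]
opening: 0.0005
```

```bash
python3 st.py; python3 pic.py 6;python3 - <<'E'
from workcell import optics
import cv2
im=optics.grab_frame("top")["image"]
cv2.imwrite("pics/t6.png",cv2.resize(im[130:280,150:350],None,fx=4,fy=4,interpolation=cv2.INTER_CUBIC))
E
```

```text
t 7.9167 tcp [0.5645 0.0634 0.3812] tip in hub frame mm [  3.083  -38.7461 183.2243] tool in stand
 [[ 0.0053  1.     -0.0005]
 [ 1.     -0.0053 -0.0033]
 [-0.0033 -0.0005 -1.    ]]
F stand [ 0.419   0.0772 -0.0965] open 0.0004967628692335354 q [-0.4407  0.5036  0.4154  1.5711 -0.2156  1.1149 -0.3613]
```

View pics/p6.png

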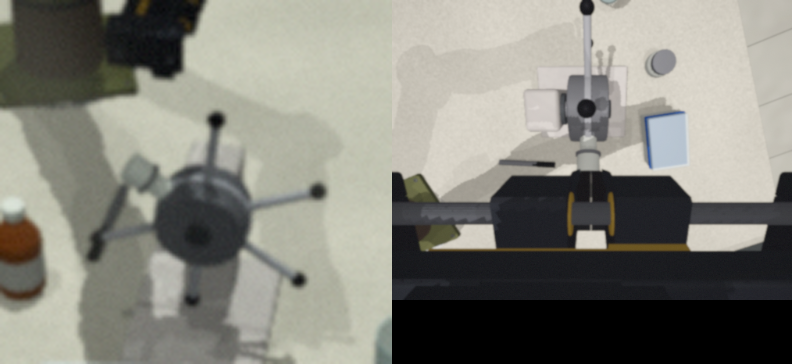

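View pics/t6.png

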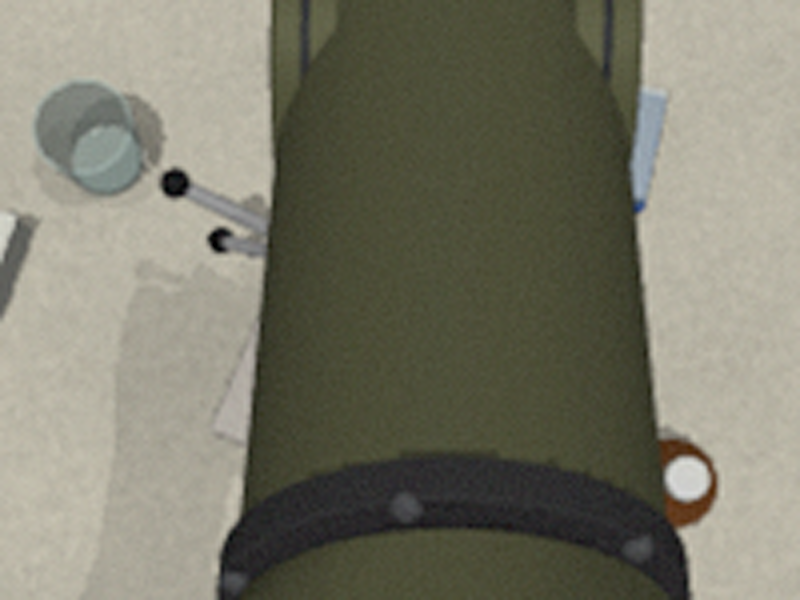

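```bash
cat > ang.py <<'E'
# usage: ang.py cam x,y x,y ... (full-image px guesses)
from workcell import optics
from h import *
import sys
f=optics.grab_frame(sys.argv[1]); y=np.radians(-21.8); hub=np.array([.576,.1005,.184])
ex=np.array([np.cos(y),np.sin(y),0]); ey=np.array([-np.sin(y),np.cos(y),0])
g=cv2.cvtColor(f["image"],cv2.COLOR_BGR2GRAY).astype(float)
for a in sys.argv[2:]:
    u,v=map(float,a.split(','))
    for _ in range(4):
        u0,v0=int(round(u)),int(round(v)); w=g[v0-4:v0+5,u0-4:u0+5]; W=np.clip(80-w,0,None)
        yy,xx=np.mgrid[v0-4:v0+5,u0-4:u0+5]; u,v=(W*xx).sum()/W.sum(),(W*yy).sum()/W.sum()
    o,d=ray(f,u,v); p=o+d*((hub-o)@ex)/(d@ex)-hub
    A=np.degrees(np.arctan2(-p@ey,p[2])); print((round(u,1),round(v,1)),'r',round(1e3*np.hypot(p@ey,p[2]),1),'ang',round(A,2),'neck',round((A+30)%60-30,2))
E
python3 ang.py scene 267.1,152.5 303.2,177.9 296.8,210
```

```text
(np.float64(266.7), np.float64(152.7)) r 129.5 ang -4.67 neck -4.67
(np.float64(302.9), np.float64(178.0)) r 129.7 ang -65.18 neck -5.18
(np.float64(296.3), np.float64(209.7)) r 132.0 ang -125.45 neck -5.45
```

Call:
{"fn": "send_rows", "kwargs": {
  "motion": [
    [[0, 0, 0.02], 0],
    [[0, 0, 0.03], 0],
    [[0, 0, 0.028], 0],
    [[0, 0, 0.01], 0],
    [[0.006, 0, 0], 0]
  ]
}}

```text
clock: 8.53
position: [0.5674, 0.0757, 0.2901]
eef_rot: [-2.597, -1.763, 0.009]
wrist_force: [-0.4, 0.5, -0.4]
opening: 0.0004
```

Call:
{"fn": "send_rows", "kwargs": {
  "motion": [
    [[0.006, 0, 0], 0],
    [[0.006, 0, 0], 0],
    [[0.006, 0, 0], 0],
    [[0.006, 0, 0], 0],
    [[0.006, 0, 0], 0]
  ]
}}

```text
clock: 8.95
position: [0.5806, 0.1026, 0.2936]
eef_rot: [2.598, 1.763, 0.001]
wrist_force: [-0.6, -2.7, 0.4]
opening: 0.0001
```

Call:
{"fn": "send_rows", "kwargs": {
  "motion": [
    [[0.006, 0, 0], 0],
    [[0.006, 0, 0], 0],
    [[0.006, 0, 0], 0],
    [[0.006, 0, 0], 0],
    [[0.006, 0, 0], 0]
  ]
}}

```text
clock: 9.37
position: [0.591, 0.1312, 0.2925]
eef_rot: [-2.599, -1.764, 0.002]
wrist_force: [-1.8, -2.9, -0.5]
opening: 0.0005
```

```bash
python3 st.py; python3 pic.py 7
```

```text
t 9.3667 tcp [0.591  0.1312 0.2925] tip in hub frame mm [ 2.492  34.0619 94.48  ] tool in stand
 [[-0.002   1.     -0.0009]
 [ 1.      0.002  -0.0006]
 [-0.0006 -0.0009 -1.    ]]
F stand [-0.6126 -3.3975 -0.5391] open 0.0004745210393414619 q [-0.5044  0.6431  0.3765  1.5959 -0.2733  0.9561 -0.4159]
```

View pics/p7.png

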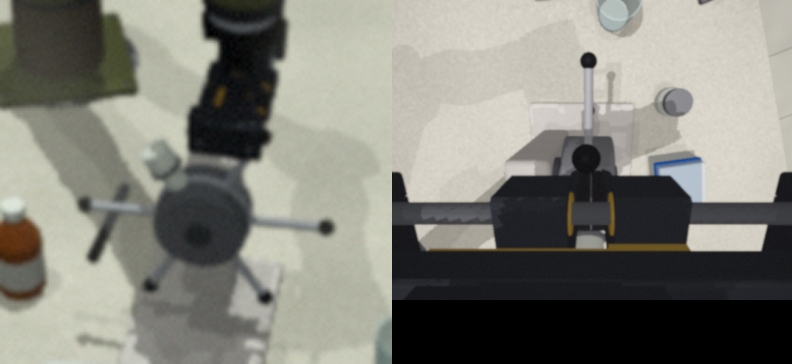

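Call:
{"fn": "send_rows", "kwargs": {
  "motion": [
    [[0.006, 0, 0], 0],
    [[0.006, 0, 0], 0],
    [[0.006, 0, 0.004], 0],
    [[0.006, 0, 0.005], 0],
    [[0.005, 0, 0.004], 0]
  ]
}}

```text
clock: 9.88
position: [0.6026, 0.1594, 0.2796]
eef_rot: [-2.598, -1.765, -0.003]
wrist_force: [-0.2, -1.1, 1.3]
opening: 0.0005
```

Call:
{"fn": "send_rows", "kwargs": {
  "motion": [
    [[0.005, 0, 0.005], 0],
    [[0.004, 0, 0.005], 0],
    [[0.004, 0, 0.004], 0],
    [[0, 0, 0], 0]
  ]
}}

```text
clock: 10.22
position: [0.6068, 0.1713, 0.2647]
eef_rot: [-2.598, -1.766, -0.0]
wrist_force: [0.4, -0.8, 0.8]
opening: 0.0005
```

```bash
python3 st.py; python3 pic.py 8
```

```text
t 10.2167 tcp [0.6068 0.1713 0.2647] tip in hub frame mm [ 2.2914 77.2191 66.7043] tool in stand
 [[-0.0036  1.     -0.0005]
 [ 1.      0.0036  0.0006]
 [ 0.0006 -0.0005 -1.    ]]
F stand [ 0.7147 -0.6018  0.8306] open 0.0004817638486594057 q [-0.5435  0.7081  0.3654  1.5514 -0.2937  0.9367 -0.4603]
```

View pics/p8.png

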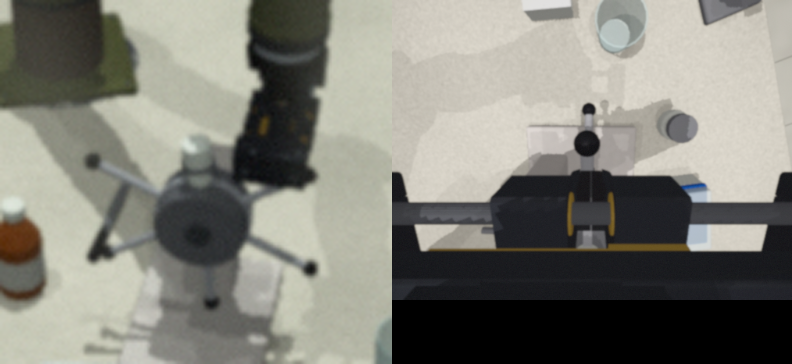

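Neck is nearly up, about 4 degrees short. I'll measure from the visible balls: left (93,160), right (310,268) and bottom (211,303) in the zoomed crop.

```bash
python3 ang.py scene 223.2,167.1 300.7,205.7 265.4,218.2
```

```text
(np.float64(222.7), np.float64(167.2)) r 131.4 ang 65.41 neck 5.41
(np.float64(300.4), np.float64(205.6)) r 131.6 ang -115.48 neck 4.52
(np.float64(265.1), np.float64(217.9)) r 134.1 ang -175.12 neck 4.88
```

Call:
{"fn": "send_rows", "kwargs": {
  "motion": [
    [[0.0015, 0, 0.002], 0],
    [[0.0015, 0, 0.002], 0],
    [[0.001, 0, 0.002], 0],
    [[0.0005, 0, 0.001], 0],
    [[0, 0, 0], 0]
  ]
}}

```text
clock: 10.78
position: [0.6084, 0.1741, 0.2586]
eef_rot: [-2.599, -1.764, -0.0]
wrist_force: [-0.4, -0.1, 2.1]
opening: 0.0004
```

```bash
python3 st.py; python3 ang.py scene 224,163 300,207 267,218
```

```text
t 10.7833 tcp [0.6084 0.1741 0.2586] tip in hub frame mm [ 2.7273 80.3583 60.5687] tool in stand
 [[-0.0021  1.     -0.    ]
 [ 1.      0.0021  0.0001]
 [ 0.0001 -0.     -1.    ]]
F stand [-0.3166 -0.2002  2.0944] open 0.00037525447443613333 q [-0.5456  0.718   0.3638  1.5512 -0.2971  0.9273 -0.463 ]
(np.float64(223.9), np.float64(165.5)) r 131.0 ang 61.85 neck 1.85
(np.float64(298.9), np.float64(207.1)) r 131.4 ang -119.05 neck 0.95
(np.float64(262.6), np.float64(217.6)) r 134.1 ang -178.73 neck 1.27
```

Call:
{"fn": "send_rows", "kwargs": {
  "motion": [
    [[0.0005, 0, 0.001], 0],
    [[0.0005, 0, 0.001], 0],
    [[0, 0, 0], 0],
    [[0, 0, 0], 0]
  ]
}}

```text
clock: 11.17
position: [0.6088, 0.1751, 0.2568]
eef_rot: [-2.599, -1.764, -0.001]
wrist_force: [-0.6, -0.2, 2.1]
opening: 0.0003
```

```bash
python3 st.py; python3 ang.py scene 224,163 300,207 263,218
```

```text
t 11.1667 tcp [0.6088 0.1751 0.2568] tip in hub frame mm [ 2.7711 81.4691 58.7537] tool in stand
 [[-0.0022  1.      0.0002]
 [ 1.      0.0022  0.0004]
 [ 0.0004  0.0002 -1.    ]]
F stand [-0.5179 -0.4522  2.1018] open 0.0003306071958405234 q [-0.5462  0.7208  0.3629  1.5514 -0.2982  0.924  -0.4635]
(np.float64(224.3), np.float64(164.9)) r 131.3 ang 60.61 neck 0.61
(np.float64(298.5), np.float64(207.5)) r 131.5 ang -120.15 neck -0.15
(np.float64(261.8), np.float64(217.6)) r 134.7 ang -179.81 neck 0.19
```

Call:
{"fn": "send_rows", "kwargs": {
  "motion": [
    [[0, 0, -0.005], 0],
    [[0, 0, -0.02], 0],
    [[0, 0, -0.03], 0],
    [[0, 0, -0.03], 0],
    [[0, 0, -0.03], 0]
  ]
}}

```text
clock: 11.63
position: [0.6082, 0.1749, 0.3729]
eef_rot: [-2.599, -1.764, 0.001]
wrist_force: [0.6, 0.5, 0.8]
opening: 0.0004
```

Call:
{"fn": "send_rows", "kwargs": {
  "motion": [
    [[0.02, -0.02, -0.01], 0],
    [[0.025, -0.025, 0], 0],
    [[0.025, -0.025, 0], 0],
    [[0.025, -0.025, 0], 0],
    [[0.025, -0.025, 0], 0]
  ]
}}

```text
clock: 12.05
position: [0.5404, 0.3322, 0.3819]
eef_rot: [-2.599, -1.764, 0.0]
wrist_force: [-0.1, 0.9, -0.7]
opening: 0.0004
```

Call:
{"fn": "send_rows", "kwargs": {
  "motion": [
    [[0.025, -0.025, 0], 0],
    [[0.025, -0.025, 0], 0],
    [[0.025, -0.025, 0], 0],
    [[0.015, -0.015, 0], 0],
    [[0, 0, 0], 0]
  ]
}}

```text
clock: 12.47
position: [0.4865, 0.4546, 0.3807]
eef_rot: [-2.586, -1.774, 0.002]
wrist_force: [-1.3, 0.5, -0.4]
opening: 0.0004
```

```bash
python3 st.py; python3 - <<'E'
from workcell import optics
import cv2,numpy as np
im=optics.grab_frame("scene")["image"]; tp=optics.grab_frame("top")["image"]
a=cv2.resize(im[140:260,200:320],(400,400),interpolation=cv2.INTER_CUBIC); b=cv2.resize(tp[130:260,170:300],(400,400),interpolation=cv2.INTER_CUBIC)
cv2.imwrite("pics/f.png",np.hstack([a,b])); cv2.imwrite("pics/ft.png",tp)
E
```

```text
t 12.4667 tcp [0.4865 0.4546 0.3807] tip in hub frame mm [-214.6732  295.5137  182.6737] tool in stand
 [[-0.0123  0.9999 -0.0048]
 [ 0.9999  0.0123  0.0018]
 [ 0.0019 -0.0048 -1.    ]]
F stand [-1.3483 -0.0185 -0.3965] open 0.00040876137002669353 q [-1.0167  0.6692  0.4154  1.2573 -0.2706  1.2693 -0.9695]
```

View pics/f.png

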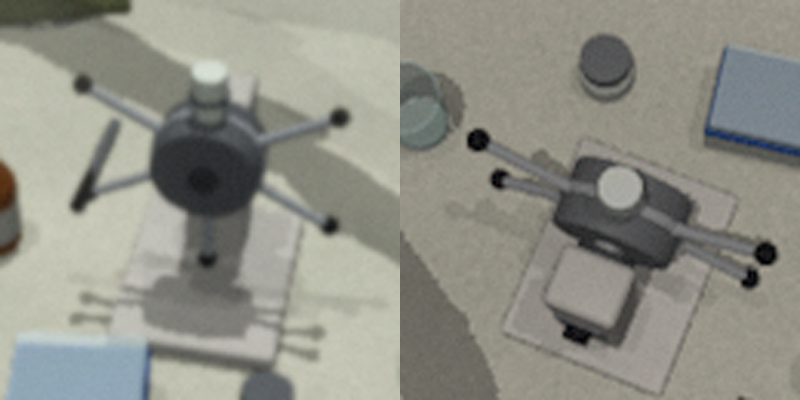

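View pics/ft.png

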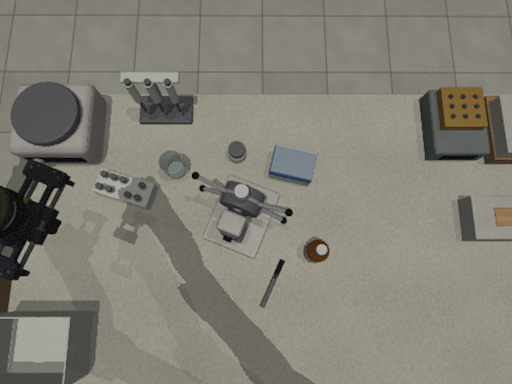

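```bash
python3 ang.py scene 224.9,165.2 302,175.1 299,207.8 262.1,217.7; echo top; python3 ang.py top 195.4,175.5 289,212.2 202.2,188.5 283.8,220.3
python3 - <<'E'
from workcell import optics
from h import *
sc=optics.grab_frame("scene"); tp=optics.grab_frame("top")
y=np.radians(-21.8); ey=np.array([-np.sin(y),np.cos(y),0])
def ref(f,u,v):
    g=cv2.cvtColor(f["image"],cv2.COLOR_BGR2GRAY).astype(float)
    for _ in range(4):
        u0,v0=int(round(u)),int(round(v)); W=np.clip(80-g[v0-4:v0+5,u0-4:u0+5],0,None)
        yy,xx=np.mgrid[v0-4:v0+5,u0-4:u0+5]; u,v=(W*xx).sum()/W.sum(),(W*yy).sum()/W.sum()
    return ray(f,u,v)
P={}
for k,a,b in [('UL',(224.9,165.2),(289,212.2)),('UR',(302,175.1),(195.4,175.5)),('LR',(299,207.8),(202.2,188.5))]:
    P[k],r=tri([ref(sc,*a),ref(tp,*b)]); print(k,P[k].round(4),np.round(r,4))
for a,b,e in [('UL','UR',0),('UL','LR',0),('UR','LR',0)]:
    d=P[b]-P[a]; print(a,b,'angle of line',np.degrees(np.arctan2(d[2],d@ey)).round(2),np.linalg.norm(d).round(4))
c=[plane(tp,170+x*.325,130+yy*.325,.022) for x,yy in [(182,138),(338,202),(261,394),(103,330)]]; print('plate',np.round(c,4),np.mean(c,0))
E
```

```text
(np.float64(224.4), np.float64(164.8)) r 131.2 ang 60.3 neck 0.3
(np.float64(301.3), np.float64(175.0)) r 129.6 ang -59.95 neck 0.05
(np.float64(298.7), np.float64(207.4)) r 131.6 ang -119.72 neck 0.28
(np.float64(261.8), np.float64(217.6)) r 134.5 ang -179.8 neck 0.2
top
(np.float64(194.8), np.float64(175.2)) r 133.0 ang -59.26 neck 0.74
(np.float64(288.3), np.float64(212.1)) r 130.4 ang 59.5 neck -0.5
(np.float64(201.5), np.float64(187.6)) r 131.2 ang -117.59 neck 2.41
(np.float64(283.5), np.float64(220.2)) r 129.9 ang 119.72 neck -0.28
UL [ 0.5343 -0.0045  0.2493] [0.0007 0.0007]
UR [0.6186 0.2056 0.2501] [0.0014 0.0014]
LR [0.6196 0.2076 0.1199] [0.0013 0.0013]
UL UR angle of line 0.19 0.2264
UL LR angle of line -29.51 0.2627
UR LR angle of line -89.02 0.1302
plate [[ 0.6806  0.1431  0.022 ]
 [ 0.6189 -0.0037  0.022 ]
 [ 0.4419  0.0686  0.022 ]
 [ 0.4994  0.2127  0.022 ]] [0.56021528 0.10517723 0.022     ]
```

```bash
python3 -c "
from workcell import ticket; print(ticket.close_job())"
```

```text
the job is handed in; nothing more can be done
None
```

The filler neck now points straight up to within about 0.3°, and the job was handed in at about 12.5 s, with the arm clear of everything.

**What I did:** The neck started at about 146°, pointing down on the −y side. I turned the wheel back in two strokes with closed fingertips on the spokes and their end balls. The readings taken at the end of each move showed 5 N or less at the wrist. I never pushed the neck and gripped nothing.

**Last checks:**
- **Neck angle:** the scene camera gave 0.05° to 0.3° from four balls. The line through the two upper balls, found from both views, was 0.2° off level.
- **Disagreement:** the top camera's readings ran from −0.5° to +0.7°, with one ball at 2.4°. I discounted that one because it is a lower ball, where the steep top view reads angles poorly.
- **Mixer:** the centre of the base plate measured 0.3 mm from where it started, which is within measuring error.
- **Other items:** I judged these only by eye in the final pictures, and they look unmoved.

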